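# Line up the lens formers by size

## Task

Line up the four wooden lens formers in order of size on the rail's cork pads, one to a pad: the smallest on the pad next to the brass post, the largest at the other end. Each should lie flat and centred on its pad, lens face up, its long side squared up with the rail. Leave the finished sunglasses where they stand.

Things in the scene. Friction and masses are not known exactly. Their poses are not given: they have to be found in the camera images.
- former_smallest: loose wooden lens former: a pale beech block, 26 mm thick, with rounded corners and a brown lens let into its top face; the smallest of the four, 36 mm long (along its y axis) and 26 mm wide (along its x axis), about 18 g; it starts flat on the bench, lens up, and is held well across its width. Origin: centre of the underside, z up
- former_second: loose wooden lens former: a pale beech block, 26 mm thick, with rounded corners and a brown lens let into its top face; the second smallest of the four, 46 mm long (along its y axis) and 34 mm wide (along its x axis), about 30 g; it starts flat on the bench, lens up, and is held well across its width. Origin: centre of the underside, z up
- former_third: loose wooden lens former: a pale beech block, 26 mm thick, with rounded corners and a brown lens let into its top face; the second largest of the four, 56 mm long (along its y axis) and 42 mm wide (along its x axis), about 46 g; it starts flat on the bench, lens up, and is held well across its width. Origin: centre of the underside, z up
- former_largest: loose wooden lens former: a pale beech block, 26 mm thick, with rounded corners and a brown lens let into its top face; the largest of the four, 66 mm long (along its y axis) and 50 mm wide (along its x axis), about 65 g; it starts flat on the bench, lens up, and is held well across its width. Origin: centre of the underside, z up
- pad_a: fixed cork pad, 74 mm long (along its y axis, which runs along the rail) and 56 mm wide, 3 mm thick, the first of four in a row, 90 mm apart, counted along the rail from its right (-y) end, on a dark wooden rail 450 mm long, 60 mm wide and 12 mm high; the pad's top is 15 mm above the bench. Origin: centre of the pad's underside, 12 mm above the bench
- pad_b: fixed cork pad, 74 mm long (along its y axis, which runs along the rail) and 56 mm wide, 3 mm thick, the second of four in a row, 90 mm apart, counted along the rail from its right (-y) end, on a dark wooden rail 450 mm long, 60 mm wide and 12 mm high; the pad's top is 15 mm above the bench. Origin: centre of the pad's underside, 12 mm above the bench
- pad_c: fixed cork pad, 74 mm long (along its y axis, which runs along the rail) and 56 mm wide, 3 mm thick, the third of four in a row, 90 mm apart, counted along the rail from its right (-y) end, on a dark wooden rail 450 mm long, 60 mm wide and 12 mm high; the pad's top is 15 mm above the bench. Origin: centre of the pad's underside, 12 mm above the bench
- pad_d: fixed cork pad, 74 mm long (along its y axis, which runs along the rail) and 56 mm wide, 3 mm thick, the fourth of four in a row, 90 mm apart, counted along the rail from its right (-y) end, on a dark wooden rail 450 mm long, 60 mm wide and 12 mm high; the pad's top is 15 mm above the bench. Origin: centre of the pad's underside, 12 mm above the bench
- post: fixed upright brass post with a knob head, 44 mm tall, 26 mm across its foot, on the rail 68 mm beyond the centre of an end pad (pad_a or pad_d: it changes from start to start); it marks the small end of the row. The other end of the rail has only a low wooden stop, 10 mm high. Origin: centre of the post's foot, on the rail
- sunglasses: a finished pair of dark wooden sunglasses, loose, temples open, standing on the bench left or right of the rail; 140 mm wide (along y), 140 mm deep (along +x), 45 mm high; not to be disturbed. Origin: on the bench under the middle of the lens front
Mind the look-alikes: they are no part of the job. What is shaped like the former_largest but pink is not meant.

How it is judged:
By the outcome, as a careful person would: the job done as asked, in the order asked, and still so for the second after the job is handed in, with the robot touching nothing.
It also fails if it takes over 99 s, if anything falls off the work surface, if the arm or the gripper's body presses on something with over 40 N, if the wrist force passes 120 N, or if a joint passes its speed limit or range.

## Robot

A 7-joint arm with a two-finger parallel gripper is mounted at the origin on the work surface. World frame = base frame: x ahead of the robot, y to its left, z up, the work surface at z = 0. Lengths are in m, angles in rad, forces in N, time in s.
With the tool pointing down it reaches from about 0.35 to 0.9 m from the base axis. Payload 8.1 kg.
Tool frame: the origin (TCP) lies on the centre line of the jaws, within the pads' length; the fingertips stand 14 mm ahead of it and the grasp point (between the pads) lies 5 mm behind it; z points along the fingers, y is the direction in which the jaws open and shut (so a half turn about z gives the same grasp; the last joint's range is limited). The gripper opens to 92 mm and grips with 3 to 60 N. Pads are 19 mm wide; open, the fingers measure 130 mm over their backs; the gripper's body (75 mm by 190 mm) begins 47 mm behind the grasp point.
Start: joints at [-1.254, 0.434, 0.025, 1.573, -0.012, 1.134, -0.075], TCP at [0.255, 0.571, 0.241] pointing down, gripper open.
Joint ranges: [-2.62, 2.62], [-0.44, 2.09], [-1.27, 1.32], [0.08, 2.57], [-1.32, 4.46], [0.12, 2], [-2.74, 2.74]. Speed limits (rad/s): [2.22, 2.22, 3.01, 3.01, 3.14, 3.14, 3.14].

## Interface

Orientations are given as a rotation vector (axis times angle).
In Python, from cell import arm, optics gives the robot as it stands.
- The arm moves only by the shell command python3 -m creep 'ROWS' [FORCE]. ROWS is JSON, a list of rows, each an object with "translation": the shift along the tool's x, y, z in m, a list of three; "rot": the turn, a rotation vector about the tool's x, y, z in degrees, a list of three; "jaw": the finger opening in m, from 0 to 0.0918. In form: [{"translation": [x, y, z], "rot": [wx, wy, wz], "jaw": jaw}, ...]. A call has 1 to 12 rows; each row shifts and turns the commanded pose from where the row before left it, along the tool's axes as they then stand; what a row does not reach is not made up. A row lasts 1/12 s, in which the tool goes at most 41.7 mm and 7.16 degrees, less where a joint would pass 70% of its speed; a pose out of reach is approached as far as the arm can. A call is refused whole if a number of a shift passes 0.0417 or a number of a turn 7.16, either way. A call with a gripper value outside its range is refused whole. The fingers move at their own pace and stop on an object; FORCE is the grip in N (left out, the last holds). Time passes only in rows, so rows that do not move let the fingers close. It gives the time, the measured TCP pose, the force and the opening at its end, in the units of the state.
- arm.observe(): the state, without advancing time (a new reading comes with each control period).
- optics.get_image(name): name is "scene" or "side" or "wrist"; returns the picture (400x640x3 uint8, red, green, blue); there is no depth.
- optics.camera_info(name): a dict with "fx", "fy", "cx", "cy" (pixels), "R" (3x3) and "t" (3): a world point X has camera coordinates R X + t. Camera axes: x right, y down, z forward; pixel columns grow to the right and rows downward; lengths in m; the calibration is good to about 2 mm. A picture is of the moment at which its call begins: read the wrist's pose just before it. camera_info takes no time and is no camera call; for the wrist camera it gives the pose at the moment of the call.
- arm.sign_off(): hands the job in, once; it reports no verdict.
Trained networks look in the newest picture that a camera, given by its name, has taken for a name from the list of things; names that differ only in an ending like _2 or _b are one class to them, and where a whole thing is asked for, a point or a joint stands for the part that bears it (a point fixed in the world has none). Each returns a list of dicts, best first, with "score" (0 to 1); they miss things now and then, are a little off and sometimes report something else, mostly with a low value. They report only what shows in the picture. A call takes as long as a camera call. They do not tell look-alikes from the thing itself.
- optics.boxes_of(camera, thing): "location" ([column, row] in pixels, amid what is visible of it).
- optics.pinpoint(camera, thing): "location" ([column, row] in pixels: a listed point, or the origin of a listed thing).
The state is a dict: "clock": time; "joints": joint angles; "dq": joint speeds; "joint_efforts": joint torques, N m; "position": TCP position; "ee_rot": TCP orientation; "force": force on the tool from outside, world axes, zero at the start; "ft_torque": the same for the moment, N m; "width": opening from 0.0 (shut) to 1.0 (fully open).
Only numpy, scipy, OpenCV 4.12 (cv2) and the standard library are available. Lean on these libraries where they do the work, as an engineer would, in place of code of your own. Each camera call takes 0.05 s, during which the arm holds its last target.

## Working session

There is one attempt and no reset: what is moved stays moved. The work goes in short steps, Python scripts to look and compute and a shell command to move; the robot and the scene stay as the last step left them, time stands still between calls to the robot, and variables do not carry over. Pictures are saved under pics/ and viewed, and the job is handed in when it is done.

```bash
ls; mkdir -p pics; cat > h.py <<'E'
import numpy as np, cv2
from cell import arm, optics
def shot(cam,fn):
    im=optics.get_image(cam); cv2.imwrite('pics/'+fn,im[:,:,::-1]); return im
def ray(cam,uv,z,info=None):
    c=info or optics.camera_info(cam); R=np.array(c['R']);t=np.array(c['t'])
    d=R.T@np.array([(uv[0]-c['cx'])/c['fx'],(uv[1]-c['cy'])/c['fy'],1]); o=-R.T@t
    return o+d*(z-o[2])/d[2]
def proj(cam,X,info=None):
    c=info or optics.camera_info(cam); p=np.array(c['R'])@X+np.array(c['t'])
    return np.array([c['fx']*p[0]/p[2]+c['cx'],c['fy']*p[1]/p[2]+c['cy']])
E
python3 - <<'E'
from h import *
s=arm.observe(); print(s)
shot('scene','s0.png');shot('side','d0.png');shot('wrist','w0.png')
for c in ['scene','side','wrist']: print(c,optics.camera_info(c))
E
```

```text
pics
{'clock': 0.0, 'joints': array([-1.25358213,  0.43525099,  0.02497876,  1.57407814, -0.01158545,
        1.13399812, -0.07510229]), 'dq': array([ 0.0007491 , -0.00055639,  0.00135122, -0.00052146, -0.00105695,
       -0.00047562, -0.00104894]), 'joint_efforts': array([ 6.50069087e-04, -6.67854667e+01,  9.85529982e-01, -3.14467943e+01,
       -6.03740662e-02,  4.27771476e-02,  2.06618838e-04]), 'position': array([0.25460546, 0.57026309, 0.23993496]), 'ee_rot': array([-6.54683470e-01, -3.07244237e+00,  2.48241487e-03]), 'force': array([-0.71658655, -0.33030881,  0.15472436]), 'ft_torque': array([0.00106099, 0.00289127, 0.03963205]), 'width': 0.9996664020883786}
scene {'fx': 371.1296996306038, 'fy': 371.1296996306038, 'cx': 311.1262025293164, 'cy': 197.8153359385891, 'R': array([[ 0.61007327,  0.79234444,  0.00094871],
       [ 0.58878219, -0.45253664, -0.66973586],
       [-0.53023215,  0.40914653, -0.7425988 ]]), 't': array([-0.31280383, -0.285378  ,  1.29270419])}
side {'fx': 372.0292919524736, 'fy': 372.0292919524736, 'cx': 319.1726303767535, 'cy': 195.21620333374176, 'R': array([[-0.99726088, -0.07281592, -0.01298391],
       [-0.04587264,  0.74659901, -0.66369091],
       [ 0.05802104, -0.66127737, -0.74789424]]), 't': array([0.51591997, 0.06752316, 1.00630991])}
wrist {'fx': 343.8068829506178, 'fy': 343.8068829506178, 'cx': 311.8531079551709, 'cy': 195.7966235460129, 'R': array([[ 0.40633752,  0.91372133, -0.00177512],
       [ 0.88381535, -0.39254369,  0.25451892],
       [ 0.23186255, -0.10498947, -0.96706617]]), 't': array([-0.62413408, -0.03399471,  0.38924312])}
```

View pics/s0.png

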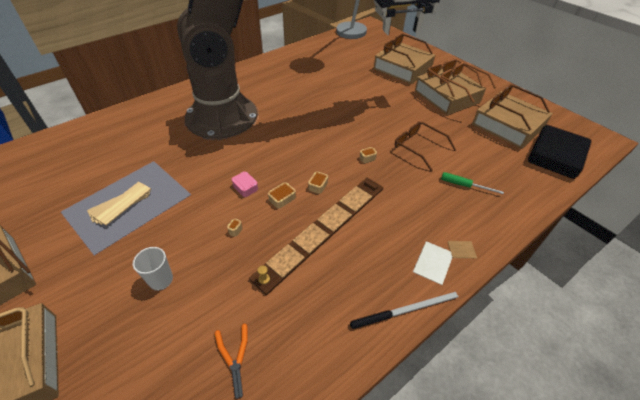

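View pics/d0.png

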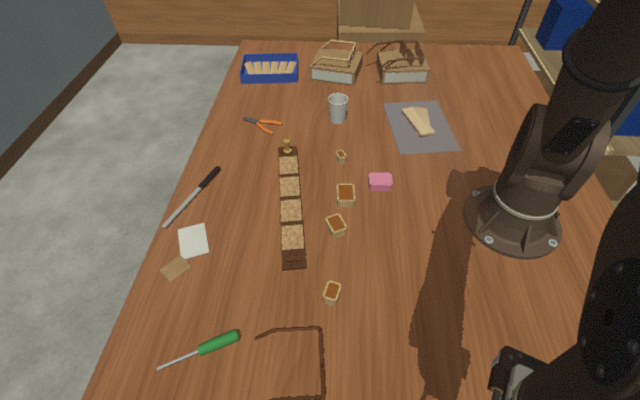

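View pics/w0.png

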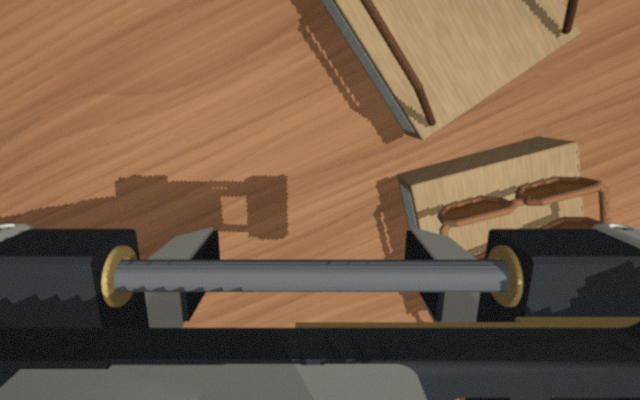

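The scene picture shows the post at about (263,275), the -y end of the rail. The formers are near (282,196), (318,182), (368,155) and (235,228), and the pink look-alike is at (245,184). The sunglasses are at (425,143).

```bash
python3 - <<'E'
from h import *
a=cv2.imread('pics/s0.png');b=cv2.imread('pics/d0.png')
cv2.imwrite('pics/s0c.png',cv2.resize(a[135:300,215:400],None,fx=4.3,fy=3.6*1,interpolation=cv2.INTER_CUBIC)[:600])
for cam,pts in [('scene',[(282,193),(318,179),(368,152),(235,225)]),('side',[(345,191),(336,221),(332,290),(341,154)])]:
    for p in pts: print(cam,p,ray(cam,p,.026).round(4))
for p in [(286,261),(309,237),(334,215),(358,198)]: print('pad',ray('scene',p,.015).round(4))
for p in [(289,165),(290,186),(291,209),(293,237)]: print('pad side',ray('side',p,.015).round(4))
for n in ['pad_a','pad_d','post','sunglasses','former_largest','former_third','former_second','former_smallest']:
    for cam in ['scene','side']:
        z={'p':.012,'s':0,'f':0}[n[0]]
        for d in optics.pinpoint(cam,n)[:4]: print(n,cam,round(d['score'],2),np.round(d['location'],1),ray(cam,d['location'],z).round(4))
print(arm.observe()['clock'])
E
```

```text
scene (282, 193) [ 0.4512 -0.053   0.026 ]
scene (318, 179) [0.4688 0.0583 0.026 ]
scene (368, 152) [0.4705 0.2503 0.026 ]
scene (235, 225) [ 0.4697 -0.2099  0.026 ]
side (345, 191) [ 0.448  -0.0557  0.026 ]
side (336, 221) [0.4688 0.0524 0.026 ]
side (332, 290) [0.4694 0.2509 0.026 ]
side (341, 154) [ 0.4645 -0.2098  0.026 ]
pad [ 0.6294 -0.1651  0.015 ]
pad [ 0.607  -0.0793  0.015 ]
pad [0.5906 0.0159 0.015 ]
pad [0.5845 0.1065 0.015 ]
pad side [ 0.6216 -0.1628  0.015 ]
pad side [ 0.6076 -0.0756  0.015 ]
pad side [0.5941 0.0102 0.015 ]
pad side [0.5774 0.1029 0.015 ]
pad_a scene 0.94 [313.5 235.7] [ 0.609  -0.0666  0.012 ]
pad_a scene 0.94 [334.6 218. ] [0.5976 0.0123 0.012 ]
pad_a scene 0.92 [357.3 198.2] [0.5821 0.1066 0.012 ]
pad_a scene 0.91 [283.2 260.6] [ 0.6228 -0.1688  0.012 ]
pad_a side 0.82 [291. 185.] [ 0.6058 -0.0825  0.012 ]
pad_a side 0.76 [289.5 165.2] [ 0.6206 -0.1651  0.012 ]
pad_a side 0.7 [293.1 241.1] [0.5761 0.1135 0.012 ]
pad_a side 0.66 [288.6 211.7] [0.6    0.0177 0.012 ]
pad_d scene 0.94 [313.5 235.7] [ 0.609  -0.0666  0.012 ]
pad_d scene 0.94 [334.6 218. ]
[... 588 characters left out ...]
gest scene 0.88 [249.3 186.3] [ 0.3517 -0.1     0.    ]
former_largest scene 0.64 [281.4 199.6] [ 0.4501 -0.056   0.    ]
former_largest side 0.92 [345.9 195.5] [ 0.4446 -0.062   0.    ]
former_largest side 0.79 [378.8 185.3] [ 0.3488 -0.1082  0.    ]
former_third scene 0.62 [318.7 187.9] [0.4781 0.054  0.    ]
former_third scene 0.19 [263.6 279.3] [ 0.6302 -0.2301  0.    ]
former_third side 0.72 [333.8 226.5] [0.4742 0.0513 0.    ]
former_second scene 0.56 [366.7 159. ] [ 0.4718  0.2476 -0.    ]
former_second side 0.54 [331.5 296.5] [0.47   0.2541 0.    ]
former_smallest scene 0.69 [234.4 229.7] [ 0.4621 -0.2118  0.    ]
former_smallest side 0.67 [341.8 162.2] [ 0.4609 -0.2007 -0.    ]
0.95
```

View pics/s0c.png

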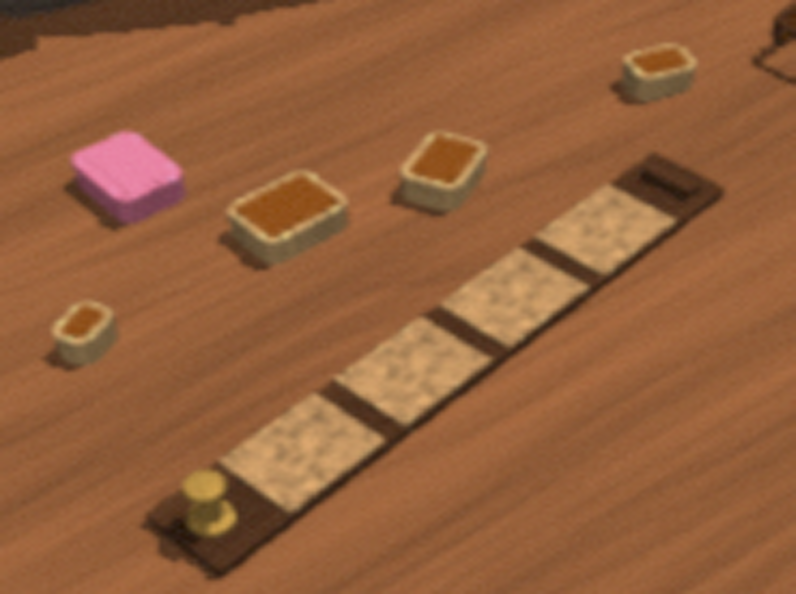

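```bash
cat >> h.py <<'E'
def rect(cam,im,cx,cy,half,z,n=400,info=None):
    # top-down patch: up = +x, left = +y
    src=np.float32([[cx+half,cy+half],[cx+half,cy-half],[cx-half,cy-half],[cx-half,cy+half]])
    info=info or optics.camera_info(cam)
    px=np.float32([proj(cam,np.array([p[0],p[1],z]),info) for p in src])
    H=cv2.getPerspectiveTransform(px,np.float32([[0,0],[n,0],[n,n],[0,n]]))
    return cv2.warpPerspective(im,H,(n,n),flags=cv2.INTER_CUBIC)
def lens(patch,cx,cy,half,n=400,rng=None,pick=None):
    hsv=cv2.cvtColor(patch,cv2.COLOR_RGB2HSV)
    lo,hi=rng or ((8,185,70),(18,255,200))
    m=cv2.inRange(hsv,lo,hi); k=np.ones((5,5),np.uint8)
    m=cv2.morphologyEx(cv2.morphologyEx(m,cv2.MORPH_OPEN,k),cv2.MORPH_CLOSE,k)
    cs=cv2.findContours(m,cv2.RETR_EXTERNAL,cv2.CHAIN_APPROX_NONE)[0]
    out=[]
    for c in cs:
        if cv2.contourArea(c)<300: continue
        (u,v),(w,h),a=cv2.minAreaRect(c)
        box=cv2.boxPoints(((u,v),(w,h),a))
        s=2*half/n
        e=box[1]-box[0] if np.linalg.norm(box[1]-box[0])>np.linalg.norm(box[2]-box[1]) else box[2]-box[1]
        d=np.array([-e[1],-e[0]]) # world dir of long side
        ang=np.degrees(np.arctan2(d[1],d[0]))%180
        out.append((round(cx+half-v*s,4),round(cy+half-u*s,4),round(max(w,h)*s*1e3,1),round(min(w,h)*s*1e3,1),round(ang,1)))
    return out,m
E
python3 - <<'E'
from h import *
rows=[]
for cam,f in [('scene','s0'),('side','d0')]:
    im=cv2.imread(f'pics/{f}.png')[:,:,::-1].copy()
    r=[]
    for c in [(.45,-.054),(.469,.055),(.47,.25),(.467,-.21)]:
        p=rect(cam,im,*c,.05,.026,200); o,m=lens(p,*c,.05,200); print(cam,c,o); 
        r.append(p); 
        r[-1]=cv2.addWeighted(p,1,cv2.merge([m*0,m*0,m]),.3,0)
        hs=cv2.cvtColor(p,cv2.COLOR_RGB2HSV); print(hs[100,100],hs[10,10])
    rows.append(np.hstack(r))
cv2.imwrite('pics/r0.png',np.vstack(rows)[:,:,::-1])
E
```

```text
scene (0.45, -0.054) [(0.4458, -0.0516, 52.5, 36.4, np.float32(93.7))]
[ 13 204 146] [ 12 158 158]
scene (0.469, 0.055) [(0.4679, 0.0585, 42.0, 28.6, np.float32(118.4))]
[ 13 206 146] [ 12 158 142]
scene (0.47, 0.25) [(0.4687, 0.252, 32.1, 19.2, np.float32(72.9))]
[ 14 213 141] [ 12 157 149]
scene (0.467, -0.21) [(0.465, -0.2108, 22.8, 13.2, np.float32(116.6))]
[ 14 213 141] [ 12 157 153]
side (0.45, -0.054) []
[ 13 172 141] [ 12 138 142]
side (0.469, 0.055) []
[ 14 168 141] [ 13 135 145]
side (0.47, 0.25) []
[ 13 171 142] [ 13 137 141]
side (0.467, -0.21) []
[ 13 175 134] [ 13 141 143]
```

View pics/r0.png

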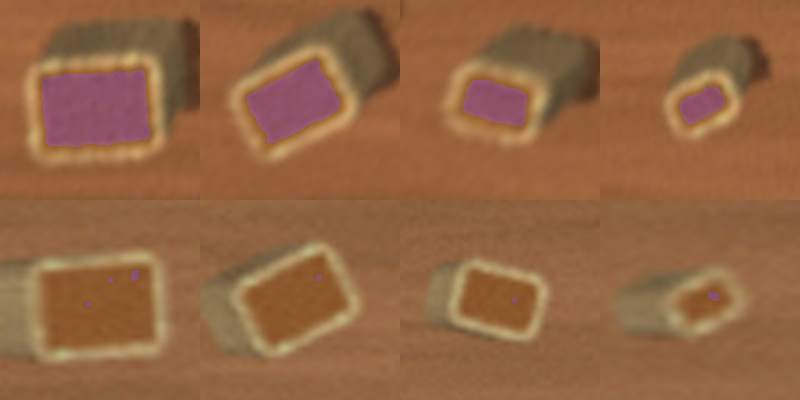

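The four formers show cleanly. Their long-side angles are about 94° (largest), 118° (third), 73° (second) and 117° (smallest). Next I'll refine with the side view and measure the pads.

```bash
python3 - <<'E'
from h import *
im=cv2.imread('pics/d0.png')[:,:,::-1].copy()
for c in [(.45,-.054),(.469,.055),(.47,.25),(.467,-.21)]:
    p=rect('side',im,*c,.05,.026,200); o,m=lens(p,*c,.05,200,rng=((8,158,70),(18,255,170))); print([q for q in o if q[2]>15])
r=[]
for cam,f in [('scene','s0'),('side','d0')]:
    im=cv2.imread(f'pics/{f}.png')[:,:,::-1].copy()
    p=rect(cam,im,.60,-.03,.25,.015,500); hs=cv2.cvtColor(p,cv2.COLOR_RGB2HSV)
    print(hs[250:255,245:250].reshape(-1,3)[:3]); r.append(p[120:360])
    m=((hs[...,1]<(140 if cam=='scene' else 115))&(hs[...,2]>120)).astype(np.uint8)*255
    m=cv2.morphologyEx(m,cv2.MORPH_CLOSE,np.ones((7,7),np.uint8));m=cv2.morphologyEx(m,cv2.MORPH_OPEN,np.ones((9,9),np.uint8))
    for k in cv2.findContours(m,cv2.RETR_EXTERNAL,cv2.CHAIN_APPROX_NONE)[0]:
        (u,v),wh,a=cv2.minAreaRect(k)
        if min(wh)>35: print(cam,round(.85-v*.001,4),round(.22-u*.001,4),np.round(wh,1),round(a,1))
cv2.imwrite('pics/r1.png',np.vstack(r)[:,:,::-1])
E
```

```text
[(0.4469, -0.053, 52.6, 37.3, np.float32(94.2))]
[(0.4692, 0.057, 43.5, 30.6, np.float32(117.3))]
[(0.4701, 0.2507, 34.5, 23.0, np.float32(76.9))]
[(0.4663, -0.2124, 22.3, 12.6, np.float32(110.9))]
[[ 16 125 135]
 [ 16 130 110]
 [ 15 141  92]]
scene 0.3725 -0.107 [43. 60.] 90.0
scene 0.5795 0.1013 [59.  77.3] 80.5
scene 0.5947 0.0124 [59.  76.9] 80.5
scene 0.6093 -0.0762 [58.8 76.6] 80.8
scene 0.6246 -0.1649 [58.4 76.6] 80.5
scene 0.8215 0.1315 [ 57. 161.] 90.0
[[ 17 104 144]
 [ 17 113 129]
 [ 16 121 114]]
side 0.5795 0.1012 [57.1 78.1] 81.9
side 0.5954 0.0127 [58.7 77.8] 80.8
side 0.6104 -0.0756 [57.7 77.9] 80.2
side 0.625 -0.1653 [56.1 78.1] 80.5
side 0.817 0.145 [ 66. 150.] 90.0
```

View pics/r1.png

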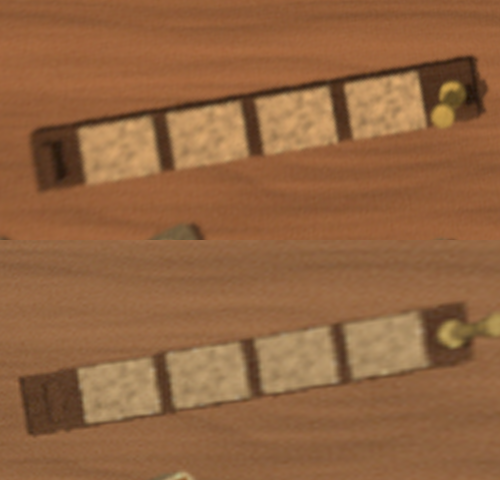

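```bash
cat >> h.py <<'E'
from scipy.spatial.transform import Rotation as Ro
def plan(x,y,z,th,N):
    """constant row repeated N times taking TCP to x,y,z, tool down, tool x at world angle th (deg)"""
    s=arm.observe(); R0=Ro.from_rotvec(s['ee_rot']); p=np.array(s['position'])
    a=np.radians(th); X=np.array([np.cos(a),np.sin(a),0]);Z=np.array([0,0,-1.]);Y=np.cross(Z,X)
    R1=Ro.from_matrix(np.c_[X,Y,Z]); w=(R0.inv()*R1).as_rotvec()/N
    M=np.zeros((3,3)); R=R0
    for k in range(N): M+=R.as_matrix(); R=R*Ro.from_rotvec(w)
    t=np.linalg.solve(M,np.array([x,y,z])-p)
    m=R0.as_matrix(); print('clk',round(s['clock'],2),'pos',p.round(4),'th',round(np.degrees(np.arctan2(m[1,0],m[0,0])),2),'tiltz',m[:,2].round(3),'F',np.round(s['force'],1),'wid',round(s['width']*92,1))
    print(N,'x translation',(t*1e3).round(2),'mm rot',np.degrees(w).round(3))
E
python3 - <<'E'
from h import *
plan(.4464,-.0523,.13,94,22)
E
```

```text
clk 0.95 pos [0.2548 0.5707 0.2408] th 155.94 tiltz [ 0.  0. -1.] F [ 0.6 -0.6 -0.5] wid 91.6
22 x translation [-29.37 -10.28   5.03] mm rot [ 0.    -0.     2.815]
```

```bash
python3 -m creep '[{"translation":[-0.0294,-0.0103,0.005],"rot":[0,0,2.8],"jaw":0.0918},{"translation":[-0.0294,-0.0103,0.005],"rot":[0,0,2.8],"jaw":0.0918},{"translation":[-0.0294,-0.0103,0.005],"rot":[0,0,2.8],"jaw":0.0918},{"translation":[-0.0294,-0.0103,0.005],"rot":[0,0,2.8],"jaw":0.0918},{"translation":[-0.0294,-0.0103,0.005],"rot":[0,0,2.8],"jaw":0.0918},{"translation":[-0.0294,-0.0103,0.005],"rot":[0,0,2.8],"jaw":0.0918},{"translation":[-0.0294,-0.0103,0.005],"rot":[0,0,2.8],"jaw":0.0918},{"translation":[-0.0294,-0.0103,0.005],"rot":[0,0,2.8],"jaw":0.0918},{"translation":[-0.0294,-0.0103,0.005],"rot":[0,0,2.8],"jaw":0.0918},{"translation":[-0.0294,-0.0103,0.005],"rot":[0,0,2.8],"jaw":0.0918},{"translation":[-0.0294,-0.0103,0.005],"rot":[0,0,2.8],"jaw":0.0918}]' 20
python3 -c "
from h import *
plan(.4464,-.0523,.13,94,11);shot('wrist','w1.png');print(optics.camera_info('wrist'))"
```

```text
clock: 1.87
position: [0.4381, 0.2843, 0.1857]
ee_rot: [1.451, 2.786, 0.001]
force: [0.4, 0.1, 0.6]
width: 0.997
clk 1.87 pos [0.4381 0.2843 0.1857] th 125.0 tiltz [ 0.001  0.    -1.   ] F [0.4 0.1 0.6] wid 91.7
11 x translation [-29.2  -10.34   5.06] mm rot [ 4.000e-03 -1.000e-03  2.818e+00]
{'fx': 343.8068829506178, 'fy': 343.8068829506178, 'cx': 311.8531079551709, 'cy': 195.7966235460129, 'R': array([[ 0.82437517,  0.56603741, -0.00269028],
       [ 0.54742021, -0.796034  ,  0.25818789],
       [ 0.14400245, -0.21431639, -0.96609098]]), 't': array([-0.51953023, -0.03987492,  0.33078051])}
```

View pics/w1.png

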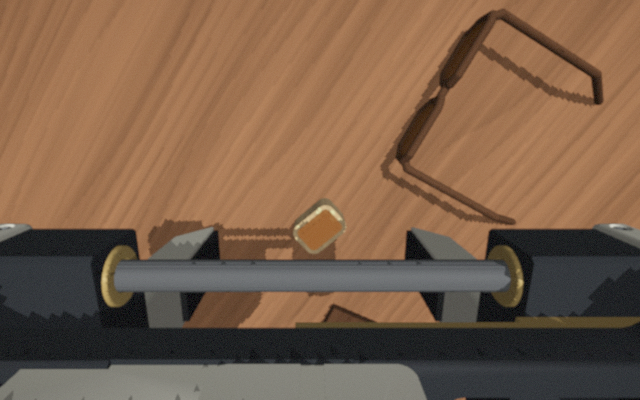

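The wrist picture shows former_second at (319,228) and the sunglasses at upper right. Since it's right here, I'll measure it and pick it first.

```bash
cat >> h.py <<'E'
def wl(cx,cy,fn,half=.04,z=.026,im=None,rng=None):
    info=optics.camera_info('wrist'); im=optics.get_image('wrist')
    p=rect('wrist',im,cx,cy,half,z,400,info); hs=cv2.cvtColor(p,cv2.COLOR_RGB2HSV)
    o,m=lens(p,cx,cy,half,400,rng=rng or ((8,170,70),(20,255,255)))
    cv2.imwrite('pics/'+fn,np.hstack([p,cv2.merge([m,m,m])])[:,:,::-1]); print(o,hs[200,200],hs[20,20])
E
python3 - <<'E'
from h import *
wl(.47,.251,'w1r.png')
E
```

```text
[] [ 14 173 156] [ 13 128 158]
```

View pics/w1r.png

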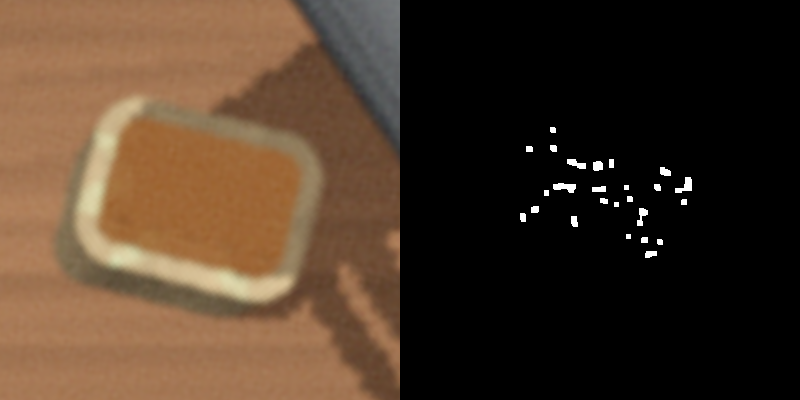

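The rectified wrist view puts former_second's centre at (0.470, 0.251), long side at about 74°.

```bash
python3 -c "
from h import *
plan(.470,.2512,.06,74,9)"
```

```text
clk 1.97 pos [0.4392 0.2797 0.1853] th 124.61 tiltz [ 0.    -0.003 -1.   ] F [-0.6  0.5  0.1] wid 92.2
9 x translation [-3.91  2.78 13.92] mm rot [-3.000e-03  2.000e-02  5.623e+00]
```

```bash
python3 -m creep '[{"translation":[-0.0039,0.0028,0.0139],"rot":[0,0,5.6],"jaw":0.0918},{"translation":[-0.0039,0.0028,0.0139],"rot":[0,0,5.6],"jaw":0.0918},{"translation":[-0.0039,0.0028,0.0139],"rot":[0,0,5.6],"jaw":0.0918},{"translation":[-0.0039,0.0028,0.0139],"rot":[0,0,5.6],"jaw":0.0918},{"translation":[-0.0039,0.0028,0.0139],"rot":[0,0,5.6],"jaw":0.0918},{"translation":[-0.0039,0.0028,0.0139],"rot":[0,0,5.6],"jaw":0.0918},{"translation":[-0.0039,0.0028,0.0139],"rot":[0,0,5.6],"jaw":0.0918},{"translation":[-0.0039,0.0028,0.0139],"rot":[0,0,5.6],"jaw":0.0918},{"translation":[-0.0039,0.0028,0.0139],"rot":[0,0,5.6],"jaw":0.0918},{"translation":[0,0,0],"rot":[0,0,0],"jaw":0.0918},{"translation":[0,0,0],"rot":[0,0,0],"jaw":0.0918}]' 20
python3 -c "
from h import *
plan(.470,.2512,.018,74,4);shot('wrist','w2.png')"
```

```text
clock: 2.88
position: [0.4682, 0.258, 0.0603]
ee_rot: [2.493, 1.911, -0.002]
force: [0.3, 0.8, 0.4]
width: 1.001
clk 2.88 pos [0.4682 0.258  0.0603] th 74.93 tiltz [-0.001 -0.001 -1.   ] F [0.3 0.8 0.4] wid 92.1
4 x translation [-1.52  0.89 10.58] mm rot [-0.012  0.017  0.233]
```

View pics/w2.png

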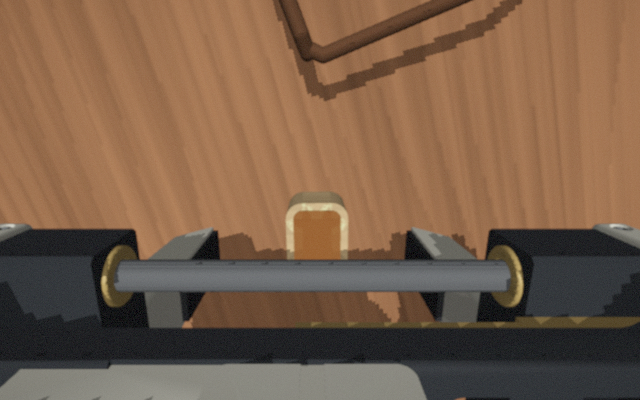

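The wrist picture shows the former centred between the jaws at column 317 and square to them. I'll correct the last few millimetres on the way down and then grip.

```bash
python3 -m creep '[{"translation":[-0.0015,0.0009,0.0106],"rot":[0,0,0.2],"jaw":0.0918},{"translation":[-0.0015,0.0009,0.0106],"rot":[0,0,0.2],"jaw":0.0918},{"translation":[-0.0015,0.0009,0.0106],"rot":[0,0,0.2],"jaw":0.0918},{"translation":[-0.0015,0.0009,0.0106],"rot":[0,0,0.2],"jaw":0.0918},{"translation":[0,0,0],"rot":[0,0,0],"jaw":0.0918},{"translation":[0,0,0],"rot":[0,0,0],"jaw":0.0918}]' 20
python3 -c "
from h import *
plan(.470,.2512,.018,74,1)"
```

```text
clock: 3.43
position: [0.4701, 0.2504, 0.0173]
ee_rot: [-2.51, -1.889, 0.003]
force: [-0.2, 0.3, -0.3]
width: 1.001
clk 3.43 pos [0.4701 0.2504 0.0173] th 73.92 tiltz [-0.002 -0.001 -1.   ] F [-0.2  0.3 -0.3] wid 92.1
1 x translation [ 0.75 -0.29 -0.66] mm rot [-0.067  0.085 -0.08 ]
```

```bash
python3 -m creep '[{"translation":[0.0008,0,-0.0007],"rot":[0,0,0],"jaw":0.025},{"translation":[0,0,0],"rot":[0,0,0],"jaw":0.025},{"translation":[0,0,0],"rot":[0,0,0],"jaw":0.025},{"translation":[0,0,0],"rot":[0,0,0],"jaw":0.025},{"translation":[0,0,0],"rot":[0,0,0],"jaw":0.025},{"translation":[0,0,0],"rot":[0,0,0],"jaw":0.025},{"translation":[0,0,0],"rot":[0,0,0],"jaw":0.025},{"translation":[0,0,0],"rot":[0,0,0],"jaw":0.025},{"translation":[0,0,-0.02],"rot":[0,0,0],"jaw":0.025},{"translation":[0,0,-0.03],"rot":[0,0,0],"jaw":0.025},{"translation":[0,0,-0.02],"rot":[0,0,0],"jaw":0.025}]' 20
python3 -c "
from h import *
plan(.6098,-.0759,.09,99.65,12)"
```

```text
clock: 4.35
position: [0.471, 0.2517, 0.0904]
ee_rot: [2.51, 1.889, 0.0]
force: [-0.0, 1.3, -0.7]
width: 0.281
clk 4.35 pos [0.471  0.2517 0.0904] th 73.92 tiltz [ 0. -0. -1.] F [-0.   1.3 -0.7] wid 25.9
12 x translation [-26.58  13.69   0.04] mm rot [ 1.000e-03  1.000e-03 -2.144e+00]
```

The opening reads 25.9 mm where about 34 was expected, so I'll check.

```bash
python3 -c "
from h import *
shot('wrist','w3.png');im=shot('side','d3.png');cv2.imwrite('pics/d3c.png',cv2.resize(im[200:400,240:440,::-1],None,fx=3,fy=3));print(arm.observe()['width'])"
```

```text
0.27439000647145545
```

View pics/w3.png

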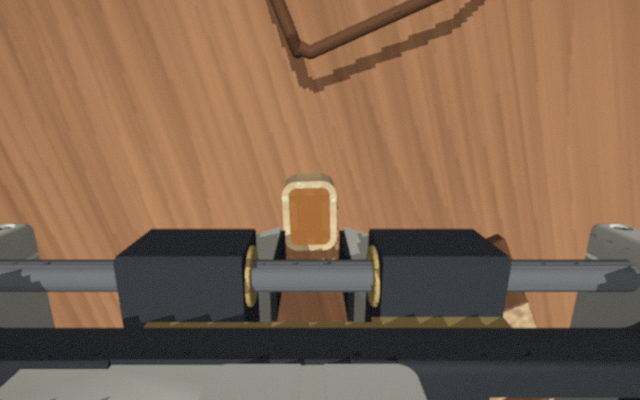

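View pics/d3c.png

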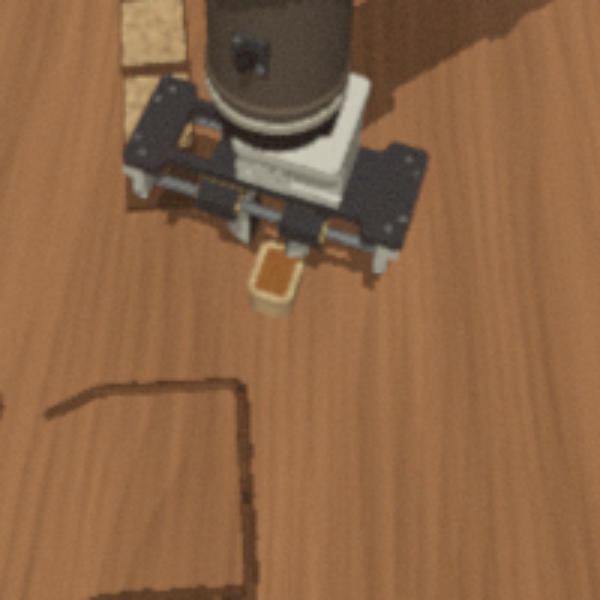

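The grasp missed: the former is still lying at (310,215) in the wrist view, ahead of the jaws along tool +x. I'll measure it again from all cameras.

```bash
python3 - <<'E'
from h import *
s=arm.observe(); print(s['position'])
i=optics.camera_info('wrist'); print('proj old', proj('wrist',np.array([.47,.251,.026]),i), 'wrist says',ray('wrist',(310,215),.026,i))
print('side',ray('side',(240+277/3,200+272/3),.026))
# tcp projections
print('tcp in wrist',proj('wrist',s['position'],i),'in side',proj('side',s['position']))
im=shot('scene','s3.png'); cv2.imwrite('pics/s3c.png',cv2.resize(im[100:250,260:460,::-1],None,fx=4,fy=4))
E
```

```text
[0.47261525 0.25274231 0.0918819 ]
proj old [306.49187641 218.92038698] wrist says [0.47289576 0.252914   0.026     ]
side [0.46851183 0.25254382 0.026     ]
tcp in wrist [309.17171558 259.71004064] in side [330.83064284 276.14187133]
```

View pics/s3c.png

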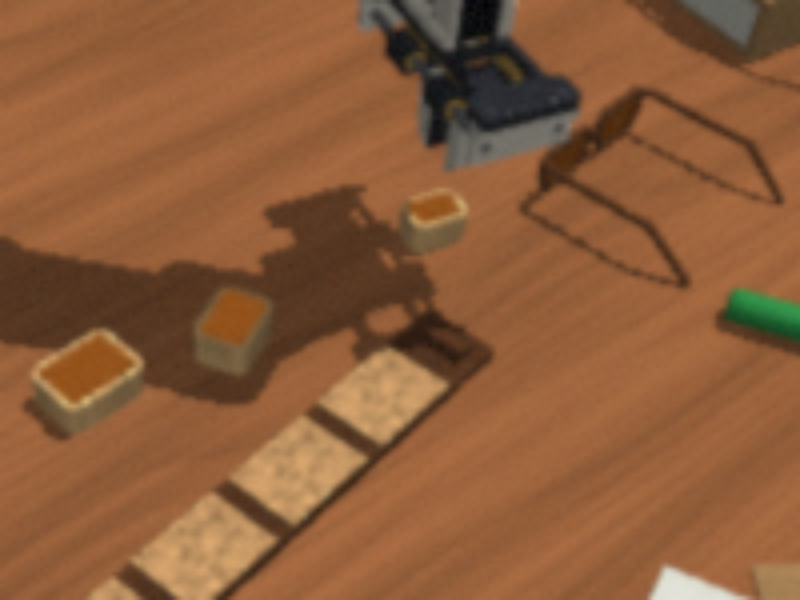

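The block has barely moved. The fingers were still closing when I lifted. I'll open to about 56 mm, go back down, and check the width before lifting.

```bash
python3 - <<'E'
from h import *
for k in range(3): print(arm.observe()['position'],arm.observe()['clock']); 
wl(.471,.252,'w3r.png',rng=((8,150,70),(20,255,255)))
E
python3 -m creep '[{"translation":[0,0,0],"rot":[0,0,0],"jaw":0.056},{"translation":[0,0,0],"rot":[0,0,0],"jaw":0.056},{"translation":[0,0,0],"rot":[0,0,0],"jaw":0.056},{"translation":[0,0,0],"rot":[0,0,0],"jaw":0.056}]' 20
```

```text
[0.47165239 0.25249341 0.09028036] 4.5
[0.47165239 0.25249341 0.09028036] 4.5
[0.47165239 0.25249341 0.09028036] 4.5
[(0.4702, 0.2509, 37.0, 24.7, np.float32(75.3))] [ 14 163 167] [ 13 122 169]
clock: 4.88
position: [0.4704, 0.2515, 0.0882]
ee_rot: [2.51, 1.889, -0.002]
force: [0.1, 0.2, -0.4]
width: 0.516
```

View pics/w3r.png

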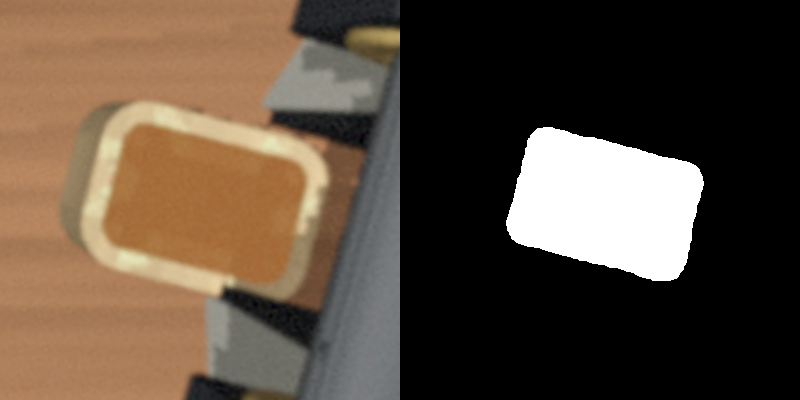

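```bash
python3 -m creep '[{"translation":[-0.001,0,0.018],"rot":[0,0,-0.7],"jaw":0.056},{"translation":[0,0,0.018],"rot":[0,0,-0.6],"jaw":0.056},{"translation":[0,0,0.018],"rot":[0,0,0],"jaw":0.056},{"translation":[0,0,0.018],"rot":[0,0,0],"jaw":0.056},{"translation":[0,0,0],"rot":[0,0,0],"jaw":0.056},{"translation":[0,0,0],"rot":[0,0,0],"jaw":0.02},{"translation":[0,0,0],"rot":[0,0,0],"jaw":0.02},{"translation":[0,0,0],"rot":[0,0,0],"jaw":0.02},{"translation":[0,0,0],"rot":[0,0,0],"jaw":0.02},{"translation":[0,0,0],"rot":[0,0,0],"jaw":0.02},{"translation":[0,0,0],"rot":[0,0,0],"jaw":0.02}]' 20
python3 -c "
from h import *
plan(.470,.2512,.018,74,1)"
```

```text
clock: 5.8
position: [0.4705, 0.251, 0.0171]
ee_rot: [-2.488, -1.918, -0.0]
force: [0.0, 0.3, -0.3]
width: 0.365
clk 5.8 pos [0.4705 0.251  0.0171] th 75.25 tiltz [ 0.  0. -1.] F [ 0.   0.3 -0.3] wid 33.6
1 x translation [ 0.11 -0.53 -0.91] mm rot [ 0.008 -0.012  1.25 ]
```

Width is now 33.6 mm, so it's held. Lifting.

```bash
python3 -m creep '[{"translation":[0,0,0],"rot":[0,0,0],"jaw":0.02},{"translation":[0,0,-0.02],"rot":[0,0,0],"jaw":0.02},{"translation":[0,0,-0.03],"rot":[0,0,0],"jaw":0.02},{"translation":[0,0,-0.022],"rot":[0,0,0],"jaw":0.02},{"translation":[0,0,0],"rot":[0,0,0],"jaw":0.02}]' 20
python3 -c "
from h import *
plan(.6098,-.0759,.09,99.65,12)"
```

```text
clock: 6.22
position: [0.4727, 0.2519, 0.0928]
ee_rot: [2.489, 1.917, 0.01]
force: [0.7, -0.6, 0.0]
width: 0.37
clk 6.22 pos [0.4727 0.2519 0.0928] th 75.22 tiltz [ 0.005  0.004 -1.   ] F [ 0.7 -0.6  0. ] wid 34.0
12 x translation [-26.75  13.21   0.2 ] mm rot [ 0.023 -0.018 -2.036]
```

```bash
python3 -m creep '[{"translation":[-0.0267,0.0133,0],"rot":[0,0,-2.04],"jaw":0.02},{"translation":[-0.0267,0.0133,0],"rot":[0,0,-2.04],"jaw":0.02},{"translation":[-0.0267,0.0133,0],"rot":[0,0,-2.04],"jaw":0.02},{"translation":[-0.0267,0.0133,0],"rot":[0,0,-2.04],"jaw":0.02},{"translation":[-0.0267,0.0133,0],"rot":[0,0,-2.04],"jaw":0.02},{"translation":[-0.0267,0.0133,0],"rot":[0,0,-2.04],"jaw":0.02},{"translation":[-0.0267,0.0133,0],"rot":[0,0,-2.04],"jaw":0.02},{"translation":[-0.0267,0.0133,0],"rot":[0,0,-2.04],"jaw":0.02},{"translation":[-0.0267,0.0133,0],"rot":[0,0,-2.04],"jaw":0.02},{"translation":[-0.0267,0.0133,0],"rot":[0,0,-2.04],"jaw":0.02},{"translation":[-0.0267,0.0133,0],"rot":[0,0,-2.04],"jaw":0.02},{"translation":[-0.0267,0.0133,0],"rot":[0,0,-2.04],"jaw":0.02}]' 20
python3 -m creep '[{"translation":[0,0,0],"rot":[0,0,0],"jaw":0.02},{"translation":[0,0,0],"rot":[0,0,0],"jaw":0.02},{"translation":[0,0,0],"rot":[0,0,0],"jaw":0.02}]' 20
python3 -c "
from h import *
plan(.6098,-.0759,.0325,99.65,4)"
```

```text
clock: 7.22
position: [0.6091, -0.0778, 0.0884]
ee_rot: [-2.023, -2.403, 0.0]
force: [0.5, 1.5, 0.0]
width: 0.365
clock: 7.47
position: [0.6083, -0.0757, 0.0883]
ee_rot: [-2.025, -2.4, 0.0]
force: [0.2, 1.1, -0.3]
width: 0.368
clk 7.47 pos [ 0.6083 -0.0757  0.0883] th 99.69 tiltz [-0.001  0.001 -1.   ] F [ 0.2  1.1 -0.3] wid 33.9
4 x translation [-0.12  0.37 13.95] mm rot [-0.015 -0.013  0.011]
```

```bash
python3 -m creep '[{"translation":[0,0.0005,0.0195],"rot":[0,0,0],"jaw":0.02},{"translation":[0,0.0005,0.0195],"rot":[0,0,0],"jaw":0.02},{"translation":[0,0,0.01],"rot":[0,0,0],"jaw":0.02},{"translation":[0,0,0.005],"rot":[0,0,0],"jaw":0.02},{"translation":[0,0,0],"rot":[0,0,0],"jaw":0.02},{"translation":[0,0,0],"rot":[0,0,0],"jaw":0.02}]' 20
python3 -c "
from h import *
plan(.6098,-.0759,.0325,99.65,1)"
```

```text
clock: 7.97
position: [0.61, -0.0756, 0.0353]
ee_rot: [-2.025, -2.402, -0.0]
force: [-0.4, 0.5, -0.2]
width: 0.369
clk 7.97 pos [ 0.61   -0.0756  0.0353] th 99.75 tiltz [ 0.  0. -1.] F [-0.4  0.5 -0.2] wid 33.9
1 x translation [-0.25 -0.23  2.78] mm rot [ 0.003 -0.008  0.103]
```

```bash
python3 -m creep '[{"translation":[0,0,0.0015],"rot":[0,0,0],"jaw":0.02},{"translation":[0,0,0.0005],"rot":[0,0,0],"jaw":0.02},{"translation":[0,0,0],"rot":[0,0,0],"jaw":0.02},{"translation":[0,0,0],"rot":[0,0,0],"jaw":0.02}]' 20
```

```text
clock: 8.3
position: [0.6101, -0.0761, 0.0334]
ee_rot: [2.025, 2.401, 0.001]
force: [0.1, 0.1, -0.6]
width: 0.369
```

```bash
python3 -m creep '[{"translation":[0,0,0.0007],"rot":[0,0,0],"jaw":0.02},{"translation":[0,0,0],"rot":[0,0,0],"jaw":0.02},{"translation":[0,0,0],"rot":[0,0,0],"jaw":0.02}]' 20
```

```text
clock: 8.55
position: [0.6099, -0.0761, 0.0322]
ee_rot: [-2.025, -2.402, -0.0]
force: [-0.5, -0.2, 0.4]
width: 0.372
```

```bash
python3 -m creep '[{"translation":[0,0,0],"rot":[0,0,0],"jaw":0.0918},{"translation":[0,0,0],"rot":[0,0,0],"jaw":0.0918},{"translation":[0,0,0],"rot":[0,0,0],"jaw":0.0918},{"translation":[0,0,0],"rot":[0,0,0],"jaw":0.0918},{"translation":[0,0,-0.01],"rot":[0,0,0],"jaw":0.08},{"translation":[0,0,-0.02],"rot":[0,0,0],"jaw":0.08},{"translation":[0,0,-0.03],"rot":[0,0,0],"jaw":0.08},{"translation":[0,0,-0.01],"rot":[0,0,0],"jaw":0.08}]' 20
python3 -c "
from h import *
plan(.4685,.0577,.1,117.8,8)
wl(.61,-.076,'w4r.png',half=.05,z=.041,rng=((8,150,70),(20,255,255)))"
```

```text
clock: 9.22
position: [0.6117, -0.0766, 0.1063]
ee_rot: [2.023, 2.399, 0.004]
force: [2.3, -1.4, 0.5]
width: 0.863
clk 9.22 pos [ 0.6117 -0.0766  0.1063] th 99.7 tiltz [ 0.004 -0.    -1.   ] F [ 2.3 -1.4  0.5] wid 79.4
8 x translation [ 21.5  -12.03   0.75] mm rot [ 0.029  0.012 -2.263]
[(0.6107, -0.0762, 36.6, 24.6, np.float32(100.1))] [ 14 165 159] [ 13 125 161]
```

View pics/w4r.png

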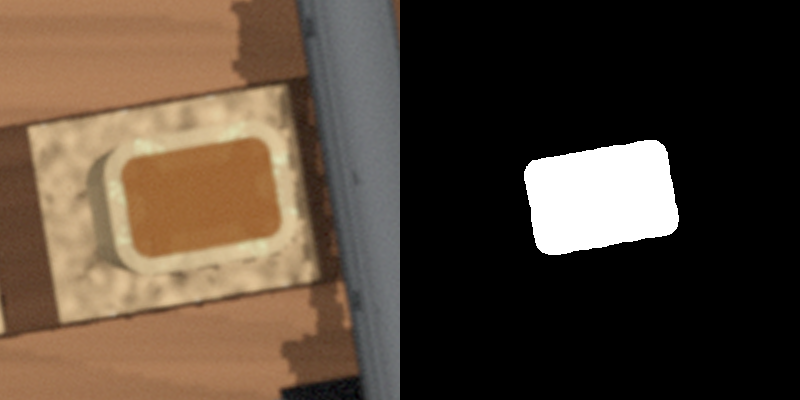

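former_second lies flat on pad_b, measured at (0.6107,-0.0762) and 100.1° against the pad's (0.6098,-0.0759) and 99.7°. Next is the third former.

```bash
python3 -m creep '[{"translation":[0.0215,-0.012,0],"rot":[0,0,-2.26],"jaw":0.08},{"translation":[0.0215,-0.012,0],"rot":[0,0,-2.26],"jaw":0.08},{"translation":[0.0215,-0.012,0],"rot":[0,0,-2.26],"jaw":0.08},{"translation":[0.0215,-0.012,0],"rot":[0,0,-2.26],"jaw":0.08},{"translation":[0.0215,-0.012,0],"rot":[0,0,-2.26],"jaw":0.08},{"translation":[0.0215,-0.012,0],"rot":[0,0,-2.26],"jaw":0.08},{"translation":[0.0215,-0.012,0],"rot":[0,0,-2.26],"jaw":0.08},{"translation":[0.0215,-0.012,0],"rot":[0,0,-2.26],"jaw":0.08},{"translation":[0,0,0],"rot":[0,0,0],"jaw":0.08},{"translation":[0,0,0],"rot":[0,0,0],"jaw":0.08},{"translation":[0,0,0],"rot":[0,0,0],"jaw":0.08}]' 20
python3 -c "
from h import *
wl(.4685,.0577,'w5r.png',half=.05,rng=((8,150,70),(20,255,255)))
plan(.4685,.0577,.018,117.8,5)"
```

```text
clock: 10.18
position: [0.4676, 0.0579, 0.1025]
ee_rot: [1.623, 2.689, 0.001]
force: [-0.5, -0.8, -0.2]
width: 0.871
[(0.4698, 0.0574, 46.9, 32.9, np.float32(117.3))] [ 14 161 163] [ 13 119 176]
clk 10.23 pos [0.4679 0.0576 0.1025] th 117.72 tiltz [ 0.001 -0.    -1.   ] F [ 0.5 -0.1  0.6] wid 80.1
5 x translation [-0.03  0.1  16.89] mm rot [ 0.011  0.008 -0.015]
```

View pics/w5r.png

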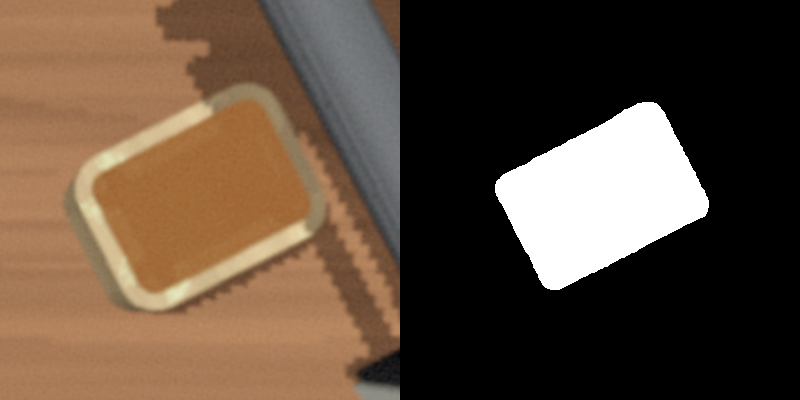

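```bash
python3 -m creep '[{"translation":[-0.0005,0.001,0.025],"rot":[0,0,0.4],"jaw":0.07},{"translation":[0,0,0.025],"rot":[0,0,0],"jaw":0.06},{"translation":[0,0,0.02],"rot":[0,0,0],"jaw":0.06},{"translation":[0,0,0.014],"rot":[0,0,0],"jaw":0.06},{"translation":[0,0,0],"rot":[0,0,0],"jaw":0.06},{"translation":[0,0,0],"rot":[0,0,0],"jaw":0.06}]' 20
python3 -m creep '[{"translation":[0,0,0],"rot":[0,0,0],"jaw":0.03},{"translation":[0,0,0],"rot":[0,0,0],"jaw":0.03},{"translation":[0,0,0],"rot":[0,0,0],"jaw":0.03},{"translation":[0,0,0],"rot":[0,0,0],"jaw":0.03},{"translation":[0,0,0],"rot":[0,0,0],"jaw":0.03}]' 20
```

```text
clock: 10.73
position: [0.4683, 0.0574, 0.0178]
ee_rot: [-1.634, -2.683, 0.002]
force: [0.0, 0.0, -0.3]
width: 0.653
clock: 11.15
position: [0.4687, 0.0583, 0.0191]
ee_rot: [1.631, 2.683, 0.002]
force: [0.1, -0.5, 7.0]
width: 0.454
```

```bash
python3 -m creep '[{"translation":[0,0,0],"rot":[0,0,0],"jaw":0.03},{"translation":[0,0,-0.02],"rot":[0,0,0],"jaw":0.03},{"translation":[0,0,-0.03],"rot":[0,0,0],"jaw":0.03},{"translation":[0,0,-0.022],"rot":[0,0,0],"jaw":0.03},{"translation":[0,0,0],"rot":[0,0,0],"jaw":0.03},{"translation":[0,0,0],"rot":[0,0,0],"jaw":0.03}]' 20
python3 -c "
from h import *
plan(.5950,.0126,.09,99.65,6)"
```

```text
clock: 11.65
position: [0.4689, 0.0586, 0.0914]
ee_rot: [1.631, 2.683, 0.004]
force: [-0.2, -0.1, -0.8]
width: 0.459
clk 11.65 pos [0.4689 0.0586 0.0914] th 117.42 tiltz [ 0.003  0.001 -1.   ] F [-0.2 -0.1 -0.8] wid 42.3
6 x translation [-14.45  17.18   0.27] mm rot [ 0.031 -0.     2.961]
```

```bash
python3 -m creep '[{"translation":[-0.0145,0.0172,0],"rot":[0,0,2.96],"jaw":0.03},{"translation":[-0.0145,0.0172,0],"rot":[0,0,2.96],"jaw":0.03},{"translation":[-0.0145,0.0172,0],"rot":[0,0,2.96],"jaw":0.03},{"translation":[-0.0145,0.0172,0],"rot":[0,0,2.96],"jaw":0.03},{"translation":[-0.0145,0.0172,0],"rot":[0,0,2.96],"jaw":0.03},{"translation":[-0.0145,0.0172,0],"rot":[0,0,2.96],"jaw":0.03},{"translation":[0,0,0],"rot":[0,0,0],"jaw":0.03},{"translation":[0,0,0],"rot":[0,0,0],"jaw":0.03},{"translation":[0,0,0],"rot":[0,0,0],"jaw":0.03}]' 20
python3 -c "
from h import *
plan(.5950,.0126,.033,99.65,4)"
```

```text
clock: 12.4
position: [0.5929, 0.0122, 0.0889]
ee_rot: [-2.025, -2.4, 0.003]
force: [-0.6, 0.2, -1.0]
width: 0.456
clk 12.4 pos [0.5929 0.0122 0.0889] th 99.69 tiltz [-0.003  0.    -1.   ] F [-0.6  0.2 -1. ] wid 42.0
4 x translation [-0.    0.56 13.97] mm rot [-0.037 -0.007  0.01 ]
```

```bash
python3 -m creep '[{"translation":[0,0.001,0.0195],"rot":[0,0,0],"jaw":0.03},{"translation":[0,0.0005,0.0195],"rot":[0,0,0],"jaw":0.03},{"translation":[0,0,0.01],"rot":[0,0,0],"jaw":0.03},{"translation":[0,0,0.004],"rot":[0,0,0],"jaw":0.03},{"translation":[0,0,0.002],"rot":[0,0,0],"jaw":0.03},{"translation":[0,0,0],"rot":[0,0,0],"jaw":0.03},{"translation":[0,0,0],"rot":[0,0,0],"jaw":0.03}]' 20
python3 -c "
from h import *
plan(.5950,.0126,.033,99.65,1)"
```

```text
clock: 12.98
position: [0.5961, 0.0123, 0.036]
ee_rot: [2.026, 2.4, 0.001]
force: [0.6, 0.3, -1.4]
width: 0.454
clk 12.98 pos [0.5961 0.0123 0.036 ] th 99.66 tiltz [ 0.001  0.    -1.   ] F [ 0.6  0.3 -1.4] wid 41.8
1 x translation [ 0.49 -1.03  2.95] mm rot [ 0.053 -0.001  0.006]
```

```bash
python3 -m creep '[{"translation":[0,-0.0005,0.002],"rot":[0,0,0],"jaw":0.03},{"translation":[0,0,0],"rot":[0,0,0],"jaw":0.03},{"translation":[0,0,0],"rot":[0,0,0],"jaw":0.03}]' 20
python3 -m creep '[{"translation":[0,0,0.0007],"rot":[0,0,0],"jaw":0.03},{"translation":[0,0,0],"rot":[0,0,0],"jaw":0.03}]' 20
```

```text
clock: 13.23
position: [0.596, 0.0122, 0.0341]
ee_rot: [2.026, 2.399, 0.002]
force: [0.4, 0.8, 4.9]
width: 0.452
clock: 13.4
position: [0.5961, 0.0122, 0.0341]
ee_rot: [2.026, 2.399, 0.003]
force: [-2.8, 0.7, 14.4]
width: 0.457
```

Contact: 14 N upward and still light. Releasing and lifting, then checking.

```bash
python3 -m creep '[{"translation":[0,0,-0.0005],"rot":[0,0,0],"jaw":0.0918},{"translation":[0,0,0],"rot":[0,0,0],"jaw":0.0918},{"translation":[0,0,0],"rot":[0,0,0],"jaw":0.0918},{"translation":[0,0,0],"rot":[0,0,0],"jaw":0.0918},{"translation":[0,0,0],"rot":[0,0,0],"jaw":0.0918},{"translation":[0,0,-0.01],"rot":[0,0,0],"jaw":0.09},{"translation":[0,0,-0.02],"rot":[0,0,0],"jaw":0.09},{"translation":[0,0,-0.03],"rot":[0,0,0],"jaw":0.09},{"translation":[0,0,-0.01],"rot":[0,0,0],"jaw":0.09},{"translation":[0,0,0],"rot":[0,0,0],"jaw":0.09}]' 20
python3 -c "
from h import *
plan(.4468,-.0523,.1,94,8)
wl(.595,.0126,'w6r.png',half=.05,z=.041,rng=((8,150,70),(20,255,255)))"
```

```text
clock: 14.23
position: [0.5973, 0.0121, 0.1065]
ee_rot: [2.025, 2.397, 0.006]
force: [0.1, 0.6, 0.3]
width: 0.983
clk 14.23 pos [0.5973 0.0121 0.1065] th 99.64 tiltz [ 0.005  0.001 -1.   ] F [0.1 0.6 0.3] wid 90.4
8 x translation [ -5.64 -19.68   0.75] mm rot [ 0.04  -0.     0.704]
[(0.597, 0.0114, 47.0, 32.7, np.float32(99.8))] [ 14 166 154] [ 13 124 164]
```

View pics/w6r.png

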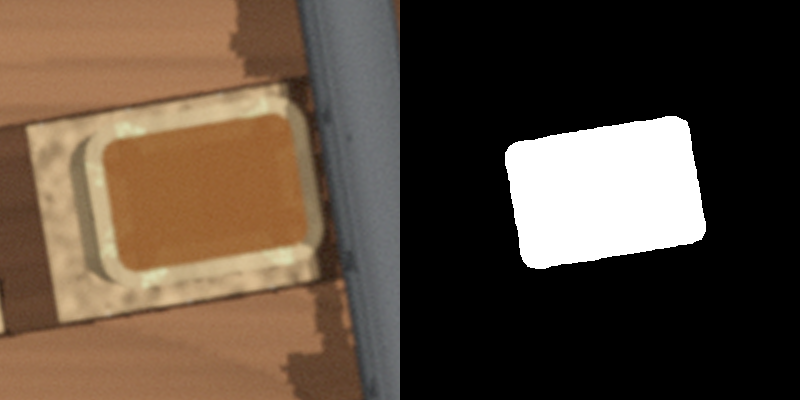

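former_third lies flat on pad_c at 99.8°, within about 1–2 mm of centre. Next is the largest.

```bash
python3 -m creep '[{"translation":[-0.0056,-0.0197,0],"rot":[0,0,0.7],"jaw":0.0918},{"translation":[-0.0056,-0.0197,0],"rot":[0,0,0.7],"jaw":0.0918},{"translation":[-0.0056,-0.0197,0],"rot":[0,0,0.7],"jaw":0.0918},{"translation":[-0.0056,-0.0197,0],"rot":[0,0,0.7],"jaw":0.0918},{"translation":[-0.0056,-0.0197,0],"rot":[0,0,0.7],"jaw":0.0918},{"translation":[-0.0056,-0.0197,0],"rot":[0,0,0.7],"jaw":0.0918},{"translation":[-0.0056,-0.0197,0],"rot":[0,0,0.7],"jaw":0.0918},{"translation":[-0.0056,-0.0197,0],"rot":[0,0,0.7],"jaw":0.0918},{"translation":[0,0,0],"rot":[0,0,0],"jaw":0.0918},{"translation":[0,0,0],"rot":[0,0,0],"jaw":0.0918},{"translation":[0,0,0],"rot":[0,0,0],"jaw":0.0918}]' 20
python3 -c "
from h import *
wl(.4468,-.0523,'w7r.png',half=.05,rng=((8,150,70),(20,255,255)))
plan(.4468,-.0523,.018,94,5)"
```

```text
clock: 15.2
position: [0.445, -0.0518, 0.1028]
ee_rot: [2.141, 2.299, 0.0]
force: [0.6, -0.5, -0.7]
width: 0.999
[(0.4471, -0.0525, 56.9, 40.6, np.float32(94.5))] [ 14 172 157] [ 13 127 165]
clk 15.25 pos [ 0.4453 -0.0517  0.1028] th 94.09 tiltz [ 0. -0. -1.] F [-0.3  0.5 -0.1] wid 91.8
5 x translation [-0.15  0.29 16.96] mm rot [0.003 0.    0.017]
```

View pics/w7r.png

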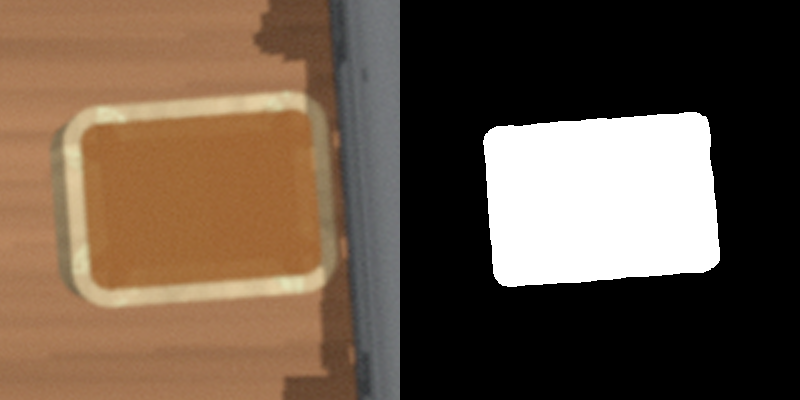

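```bash
python3 -m creep '[{"translation":[-0.0006,0.0014,0.025],"rot":[0,0,-0.3],"jaw":0.08},{"translation":[0,0,0.025],"rot":[0,0,0],"jaw":0.07},{"translation":[0,0,0.02],"rot":[0,0,0],"jaw":0.07},{"translation":[0,0,0.0135],"rot":[0,0,0],"jaw":0.07},{"translation":[0,0,0],"rot":[0,0,0],"jaw":0.07},{"translation":[0,0,0],"rot":[0,0,0],"jaw":0.07}]' 20
python3 -m creep '[{"translation":[0,0,0],"rot":[0,0,0],"jaw":0.04},{"translation":[0,0,0],"rot":[0,0,0],"jaw":0.04},{"translation":[0,0,0],"rot":[0,0,0],"jaw":0.04},{"translation":[0,0,0],"rot":[0,0,0],"jaw":0.04},{"translation":[0,0,0],"rot":[0,0,0],"jaw":0.04}]' 20
```

```text
clock: 15.75
position: [0.4461, -0.0524, 0.019]
ee_rot: [-2.134, -2.304, 0.002]
force: [0.6, 0.0, -0.0]
width: 0.765
clock: 16.17
position: [0.4466, -0.0524, 0.0202]
ee_rot: [2.135, 2.303, 0.002]
force: [-0.8, 0.6, 7.6]
width: 0.545
```

```bash
python3 -m creep '[{"translation":[0,0,0],"rot":[0,0,0],"jaw":0.04},{"translation":[0,0,-0.02],"rot":[0,0,0],"jaw":0.04},{"translation":[0,0,-0.03],"rot":[0,0,0],"jaw":0.04},{"translation":[0,0,-0.022],"rot":[0,0,0],"jaw":0.04},{"translation":[0,0,0],"rot":[0,0,0],"jaw":0.04},{"translation":[0,0,0],"rot":[0,0,0],"jaw":0.04}]' 20
python3 -c "
from h import *
plan(.5795,.1013,.09,99.65,8)"
```

```text
clock: 16.67
position: [0.4469, -0.0523, 0.0926]
ee_rot: [2.134, 2.303, 0.004]
force: [-1.0, 0.0, -1.1]
width: 0.544
clk 16.67 pos [ 0.4469 -0.0523  0.0926] th 94.37 tiltz [ 0.003  0.    -1.   ] F [-1.   0.  -1.1] wid 50.1
8 x translation [17.15 18.7   0.36] mm rot [ 0.023 -0.001 -0.66 ]
```

```bash
python3 -m creep '[{"translation":[0.0171,0.0187,0],"rot":[0,0,-0.66],"jaw":0.04},{"translation":[0.0171,0.0187,0],"rot":[0,0,-0.66],"jaw":0.04},{"translation":[0.0171,0.0187,0],"rot":[0,0,-0.66],"jaw":0.04},{"translation":[0.0171,0.0187,0],"rot":[0,0,-0.66],"jaw":0.04},{"translation":[0.0171,0.0187,0],"rot":[0,0,-0.66],"jaw":0.04},{"translation":[0.0171,0.0187,0],"rot":[0,0,-0.66],"jaw":0.04},{"translation":[0.0171,0.0187,0],"rot":[0,0,-0.66],"jaw":0.04},{"translation":[0.0171,0.0187,0],"rot":[0,0,-0.66],"jaw":0.04},{"translation":[0,0,0],"rot":[0,0,0],"jaw":0.04},{"translation":[0,0,0],"rot":[0,0,0],"jaw":0.04},{"translation":[0,0,0],"rot":[0,0,0],"jaw":0.04}]' 20
python3 -c "
from h import *
plan(.5795,.1013,.034,99.65,4)"
```

```text
clock: 17.58
position: [0.5776, 0.1, 0.0902]
ee_rot: [-2.027, -2.399, 0.003]
force: [-0.4, -0.4, -0.8]
width: 0.541
clk 17.58 pos [0.5776 0.1    0.0902] th 99.61 tiltz [-0.002 -0.001 -1.   ] F [-0.4 -0.4 -0.8] wid 49.8
4 x translation [ 0.25  0.54 14.05] mm rot [-0.035  0.007 -0.01 ]
```

```bash
python3 -m creep '[{"translation":[0.0005,0.0006,0.0195],"rot":[0,0,0],"jaw":0.04},{"translation":[0.0005,0.0006,0.0195],"rot":[0,0,0],"jaw":0.04},{"translation":[0,0,0.01],"rot":[0,0,0],"jaw":0.04},{"translation":[0,0,0.004],"rot":[0,0,0],"jaw":0.04},{"translation":[0,0,0.001],"rot":[0,0,0],"jaw":0.04},{"translation":[0,0,0],"rot":[0,0,0],"jaw":0.04},{"translation":[0,0,0],"rot":[0,0,0],"jaw":0.04}]' 20
python3 -c "
from h import *
plan(.5795,.1013,.034,99.65,1)"
```

```text
clock: 18.17
position: [0.5802, 0.1016, 0.0383]
ee_rot: [2.027, 2.399, 0.001]
force: [-0.7, -0.3, -0.6]
width: 0.544
clk 18.17 pos [0.5802 0.1016 0.0383] th 99.6 tiltz [ 0.001  0.    -1.   ] F [-0.7 -0.3 -0.6] wid 50.0
1 x translation [-0.22 -0.75  4.31] mm rot [ 0.063 -0.005 -0.051]
```

```bash
python3 -m creep '[{"translation":[0,-0.0005,0.0025],"rot":[0,0,0],"jaw":0.04},{"translation":[0,0,0],"rot":[0,0,0],"jaw":0.04},{"translation":[0,0,0],"rot":[0,0,0],"jaw":0.04}]' 20
python3 -m creep '[{"translation":[0,0,0.0007],"rot":[0,0,0],"jaw":0.04},{"translation":[0,0,0],"rot":[0,0,0],"jaw":0.04},{"translation":[0,0,0],"rot":[0,0,0],"jaw":0.04}]' 20
```

```text
clock: 18.42
position: [0.5794, 0.1018, 0.0354]
ee_rot: [2.027, 2.4, 0.001]
force: [-0.3, 0.4, 0.5]
width: 0.542
clock: 18.67
position: [0.5794, 0.1018, 0.0353]
ee_rot: [2.027, 2.4, 0.001]
force: [-3.8, -0.2, 10.1]
width: 0.543
```

```bash
python3 -m creep '[{"translation":[0,0,-0.0003],"rot":[0,0,0],"jaw":0.0918},{"translation":[0,0,0],"rot":[0,0,0],"jaw":0.0918},{"translation":[0,0,0],"rot":[0,0,0],"jaw":0.0918},{"translation":[0,0,0],"rot":[0,0,0],"jaw":0.0918},{"translation":[0,0,0],"rot":[0,0,0],"jaw":0.0918},{"translation":[0,0,-0.01],"rot":[0,0,0],"jaw":0.09},{"translation":[0,0,-0.02],"rot":[0,0,0],"jaw":0.09},{"translation":[0,0,-0.03],"rot":[0,0,0],"jaw":0.09},{"translation":[0,0,-0.01],"rot":[0,0,0],"jaw":0.09},{"translation":[0,0,0],"rot":[0,0,0],"jaw":0.09}]' 20
python3 -c "
from h import *
plan(.4657,-.2116,.1,114,12)
wl(.5795,.1013,'w8r.png',half=.05,z=.041,rng=((8,150,70),(20,255,255)))"
```

```text
clock: 19.5
position: [0.5812, 0.102, 0.108]
ee_rot: [2.025, 2.397, 0.007]
force: [-0.6, 0.6, 0.5]
width: 0.981
clk 19.5 pos [0.5812 0.102  0.108 ] th 99.61 tiltz [ 0.005  0.001 -1.   ] F [-0.6  0.6  0.5] wid 90.2
12 x translation [-22.46 -16.59   0.62] mm rot [ 0.026  0.    -1.199]
[(0.5802, 0.1017, 57.2, 40.6, np.float32(99.8))] [ 14 173 156] [ 13 122 170]
```

View pics/w8r.png

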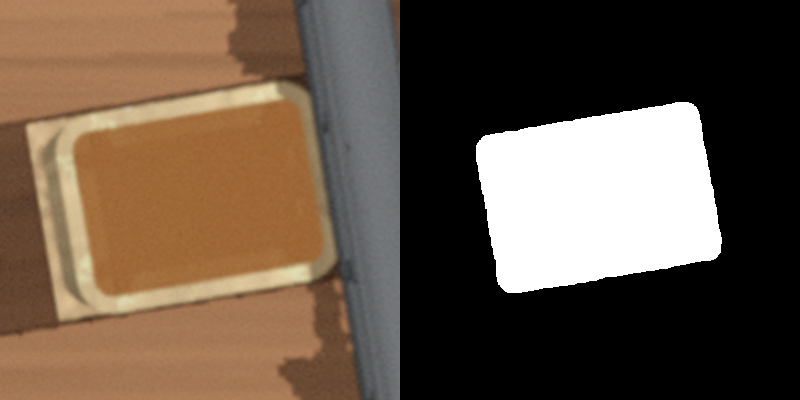

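former_largest is centred on pad_d: (0.5802, 0.1017), 99.8°. Now the smallest.

```bash
python3 -m creep '[{"translation":[-0.0225,-0.0166,0],"rot":[0,0,-1.2],"jaw":0.07},{"translation":[-0.0225,-0.0166,0],"rot":[0,0,-1.2],"jaw":0.07},{"translation":[-0.0225,-0.0166,0],"rot":[0,0,-1.2],"jaw":0.07},{"translation":[-0.0225,-0.0166,0],"rot":[0,0,-1.2],"jaw":0.07},{"translation":[-0.0225,-0.0166,0],"rot":[0,0,-1.2],"jaw":0.07},{"translation":[-0.0225,-0.0166,0],"rot":[0,0,-1.2],"jaw":0.07},{"translation":[-0.0225,-0.0166,0],"rot":[0,0,-1.2],"jaw":0.07},{"translation":[-0.0225,-0.0166,0],"rot":[0,0,-1.2],"jaw":0.07},{"translation":[-0.0225,-0.0166,0],"rot":[0,0,-1.2],"jaw":0.07},{"translation":[-0.0225,-0.0166,0],"rot":[0,0,-1.2],"jaw":0.07},{"translation":[-0.0225,-0.0166,0],"rot":[0,0,-1.2],"jaw":0.07},{"translation":[-0.0225,-0.0166,0],"rot":[0,0,-1.2],"jaw":0.07}]' 20
python3 -m creep '[{"translation":[0,0,0],"rot":[0,0,0],"jaw":0.07},{"translation":[0,0,0],"rot":[0,0,0],"jaw":0.07},{"translation":[0,0,0],"rot":[0,0,0],"jaw":0.07}]' 20
python3 -c "
from h import *
wl(.4657,-.2116,'w9r.png',half=.05,rng=((8,150,70),(20,255,255)))
plan(.4657,-.2116,.0185,115,5)"
```

```text
clock: 20.55
position: [0.4623, -0.2132, 0.1037]
ee_rot: [-1.708, -2.635, 0.0]
force: [0.2, -0.4, -0.1]
width: 0.764
clock: 20.8
position: [0.4632, -0.2117, 0.1039]
ee_rot: [-1.71, -2.633, -0.0]
force: [-0.2, 0.8, 0.6]
width: 0.761
[(0.466, -0.2114, 26.5, 16.4, np.float32(116.6))] [ 14 165 164] [ 12 123 159]
clk 20.85 pos [ 0.4636 -0.2112  0.104 ] th 114.07 tiltz [-0.001  0.001 -1.   ] F [ 0.1  0.3 -1.3] wid 70.1
5 x translation [-0.26  0.35 17.1 ] mm rot [-0.006 -0.014 -0.186]
```

View pics/w9r.png

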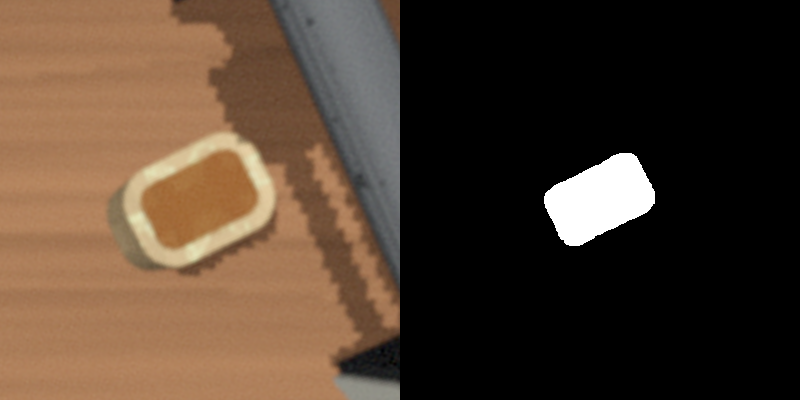

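```bash
python3 -m creep '[{"translation":[-0.001,0.002,0.025],"rot":[0,0,-2.5],"jaw":0.06},{"translation":[0,0,0.025],"rot":[0,0,0],"jaw":0.05},{"translation":[0,0,0.02],"rot":[0,0,0],"jaw":0.046},{"translation":[0,0,0.0145],"rot":[0,0,0],"jaw":0.046},{"translation":[0,0,0],"rot":[0,0,0],"jaw":0.046},{"translation":[0,0,0],"rot":[0,0,0],"jaw":0.046}]' 15
python3 -m creep '[{"translation":[0,0,0],"rot":[0,0,0],"jaw":0.015},{"translation":[0,0,0],"rot":[0,0,0],"jaw":0.015},{"translation":[0,0,0],"rot":[0,0,0],"jaw":0.015},{"translation":[0,0,0],"rot":[0,0,0],"jaw":0.015},{"translation":[0,0,0],"rot":[0,0,0],"jaw":0.015},{"translation":[0,0,0],"rot":[0,0,0],"jaw":0.015}]' 15
```

```text
clock: 21.35
position: [0.4657, -0.2111, 0.0196]
ee_rot: [-1.649, -2.671, 0.0]
force: [0.7, -0.5, -0.6]
width: 0.503
clock: 21.85
position: [0.4665, -0.2125, 0.0209]
ee_rot: [1.652, 2.671, 0.001]
force: [-0.9, 1.2, 6.1]
width: 0.284
```

```bash
python3 -m creep '[{"translation":[0,0,0],"rot":[0,0,0],"jaw":0.015},{"translation":[0,0,-0.02],"rot":[0,0,0],"jaw":0.015},{"translation":[0,0,-0.03],"rot":[0,0,0],"jaw":0.015},{"translation":[0,0,-0.03],"rot":[0,0,0],"jaw":0.015},{"translation":[0,0,0],"rot":[0,0,0],"jaw":0.015},{"translation":[0,0,0],"rot":[0,0,0],"jaw":0.015}]' 15
python3 -c "
from h import *
plan(.6248,-.1651,.098,99.65,8)"
```

```text
clock: 22.35
position: [0.4672, -0.2128, 0.1018]
ee_rot: [1.651, 2.669, 0.002]
force: [0.1, 0.5, -0.9]
width: 0.286
clk 22.35 pos [ 0.4672 -0.2128  0.1018] th 116.53 tiltz [ 0.004 -0.001 -1.   ] F [ 0.1  0.5 -0.9] wid 26.3
8 x translation [-0.83 20.64  0.52] mm rot [0.025 0.016 2.109]
```

```bash
python3 -m creep '[{"translation":[-0.0008,0.0206,0],"rot":[0,0,2.11],"jaw":0.015},{"translation":[-0.0008,0.0206,0],"rot":[0,0,2.11],"jaw":0.015},{"translation":[-0.0008,0.0206,0],"rot":[0,0,2.11],"jaw":0.015},{"translation":[-0.0008,0.0206,0],"rot":[0,0,2.11],"jaw":0.015},{"translation":[-0.0008,0.0206,0],"rot":[0,0,2.11],"jaw":0.015},{"translation":[-0.0008,0.0206,0],"rot":[0,0,2.11],"jaw":0.015},{"translation":[-0.0008,0.0206,0],"rot":[0,0,2.11],"jaw":0.015},{"translation":[-0.0008,0.0206,0],"rot":[0,0,2.11],"jaw":0.015},{"translation":[0,0,0],"rot":[0,0,0],"jaw":0.015},{"translation":[0,0,0],"rot":[0,0,0],"jaw":0.015},{"translation":[0,0,0],"rot":[0,0,0],"jaw":0.015}]' 15
python3 -c "
from h import *
plan(.6248,-.1651,.035,99.65,4)"
```

```text
clock: 23.27
position: [0.6219, -0.1648, 0.0989]
ee_rot: [-2.025, -2.399, 0.002]
force: [0.7, 0.4, -0.1]
width: 0.286
clk 23.27 pos [ 0.6219 -0.1648  0.0989] th 99.66 tiltz [-0.002  0.    -1.   ] F [ 0.7  0.4 -0.1] wid 26.3
4 x translation [-0.2   0.74 15.97] mm rot [-0.034 -0.007  0.001]
```

```bash
python3 -m creep '[{"translation":[-0.0005,0.001,0.025],"rot":[0,0,0],"jaw":0.015},{"translation":[0,0.001,0.02],"rot":[0,0,0],"jaw":0.015},{"translation":[0,0,0.01],"rot":[0,0,0],"jaw":0.015},{"translation":[0,0,0.005],"rot":[0,0,0],"jaw":0.015},{"translation":[0,0,0],"rot":[0,0,0],"jaw":0.015},{"translation":[0,0,0],"rot":[0,0,0],"jaw":0.015}]' 15
python3 -c "
from h import *
plan(.6248,-.1651,.035,99.65,1)"
```

```text
clock: 23.77
position: [0.6252, -0.1652, 0.0406]
ee_rot: [2.027, 2.4, 0.0]
force: [0.6, -0.3, 1.0]
width: 0.283
clk 23.77 pos [ 0.6252 -0.1652  0.0406] th 99.62 tiltz [ 0. -0. -1.] F [ 0.6 -0.3  1. ] wid 26.1
1 x translation [ 0.18 -0.34  5.65] mm rot [ 0.013  0.012 -0.031]
```

```bash
python3 -m creep '[{"translation":[0,-0.0005,0.0035],"rot":[0,0,0],"jaw":0.015},{"translation":[0,0,0.0008],"rot":[0,0,0],"jaw":0.015},{"translation":[0,0,0],"rot":[0,0,0],"jaw":0.015},{"translation":[0,0,0],"rot":[0,0,0],"jaw":0.015}]' 15
python3 -m creep '[{"translation":[0,0,0.0007],"rot":[0,0,0],"jaw":0.015},{"translation":[0,0,0],"rot":[0,0,0],"jaw":0.015},{"translation":[0,0,0],"rot":[0,0,0],"jaw":0.015}]' 15
```

```text
clock: 24.1
position: [0.6249, -0.1649, 0.0362]
ee_rot: [2.027, 2.4, 0.001]
force: [0.1, -0.4, -0.5]
width: 0.282
clock: 24.35
position: [0.625, -0.1649, 0.036]
ee_rot: [2.027, 2.4, 0.001]
force: [-2.4, 1.1, 6.8]
width: 0.286
```

Contact again. Releasing and lifting; then I'll pull away towards the robot for a final look.

```bash
python3 -m creep '[{"translation":[0,0,0],"rot":[0,0,0],"jaw":0.06},{"translation":[0,0,0],"rot":[0,0,0],"jaw":0.06},{"translation":[0,0,0],"rot":[0,0,0],"jaw":0.06},{"translation":[0,0,0],"rot":[0,0,0],"jaw":0.06},{"translation":[0,0,0],"rot":[0,0,0],"jaw":0.06},{"translation":[0,0,-0.01],"rot":[0,0,0],"jaw":0.06},{"translation":[0,0,-0.02],"rot":[0,0,0],"jaw":0.06},{"translation":[0,0,-0.03],"rot":[0,0,0],"jaw":0.06},{"translation":[0,0,-0.01],"rot":[0,0,0],"jaw":0.06},{"translation":[0,0,0],"rot":[0,0,0],"jaw":0.06}]' 15
python3 -c "
from h import *
wl(.6248,-.1651,'w10r.png',half=.05,z=.041,rng=((8,150,70),(20,255,255)))"
python3 -m creep '[{"translation":[0,-0.03,-0.03],"rot":[0,0,0],"jaw":0.06},{"translation":[0,-0.03,-0.03],"rot":[0,0,0],"jaw":0.06},{"translation":[0,-0.03,-0.03],"rot":[0,0,0],"jaw":0.06},{"translation":[0,-0.03,-0.03],"rot":[0,0,0],"jaw":0.06},{"translation":[-0.02,-0.03,-0.03],"rot":[0,0,0],"jaw":0.06},{"translation":[-0.03,-0.03,-0.02],"rot":[0,0,0],"jaw":0.06},{"translation":[-0.03,0,0],"rot":[0,0,0],"jaw":0.06},{"translation":[-0.03,0,0],"rot":[0,0,0],"jaw":0.06},{"translation":[0,0,0],"rot":[0,0,0],"jaw":0.06},{"translation":[0,0,0],"rot":[0,0,0],"jaw":0.06}]' 15
python3 - <<'E'
from h import *
P=[(.6248,-.1651),(.6098,-.0759),(.595,.0126),(.5795,.1013)]
for cam,n,s in [('scene','s9.png',185),('side','d9.png',155)]:
    im=shot(cam,n)
    for c in P:
        p=rect(cam,im,*c,.04,.041,200); o,m=lens(p,*c,.04,200,rng=((8,s,70),(18,255,190))); print(cam,c,o)
E
```

```text
clock: 25.18
position: [0.6268, -0.1656, 0.109]
ee_rot: [2.024, 2.396, 0.005]
force: [0.9, 0.7, 0.5]
width: 0.655
[(0.6255, -0.1634, 26.3, 16.3, np.float32(99.7))] [ 14 160 164] [ 13 125 177]
clock: 26.07
position: [0.4726, -0.2978, 0.2664]
ee_rot: [-2.03, -2.396, 0.002]
force: [0.4, 0.3, -0.6]
width: 0.653
scene (0.6248, -0.1651) [(0.6243, -0.1625, 23.1, 12.8, np.float32(100.3))]
scene (0.6098, -0.0759) [(0.6097, -0.0753, 32.6, 21.2, np.float32(99.3))]
scene (0.595, 0.0126) [(0.5959, 0.0125, 43.0, 29.3, np.float32(98.7))]
scene (0.5795, 0.1013) [(0.5789, 0.1032, 52.5, 37.1, np.float32(100.5))]
side (0.6248, -0.1651) [(0.6262, -0.1644, 23.0, 13.3, np.float32(102.5))]
side (0.6098, -0.0759) [(0.6112, -0.0767, 33.5, 22.5, np.float32(100.8))]
side (0.595, 0.0126) [(0.5969, 0.0108, 43.9, 30.8, np.float32(97.6))]
side (0.5795, 0.1013) [(0.5801, 0.1015, 54.9, 38.7, np.float32(98.7))]
```

View pics/s9.png

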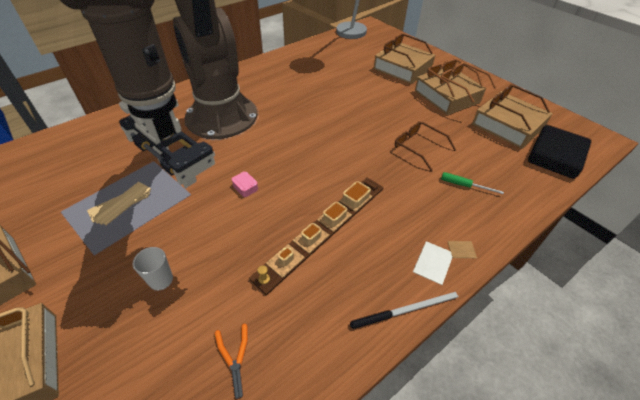

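View pics/d9.png

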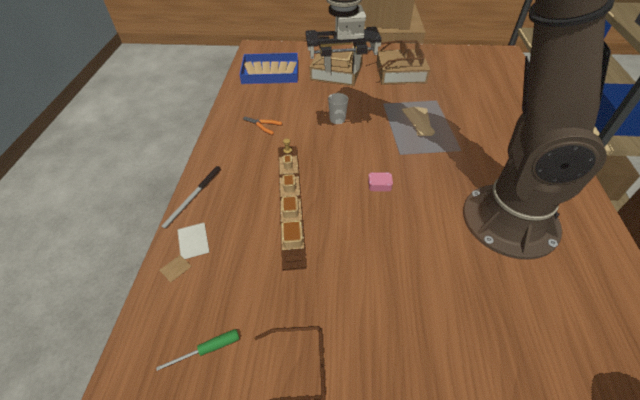

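View pics/w10r.png

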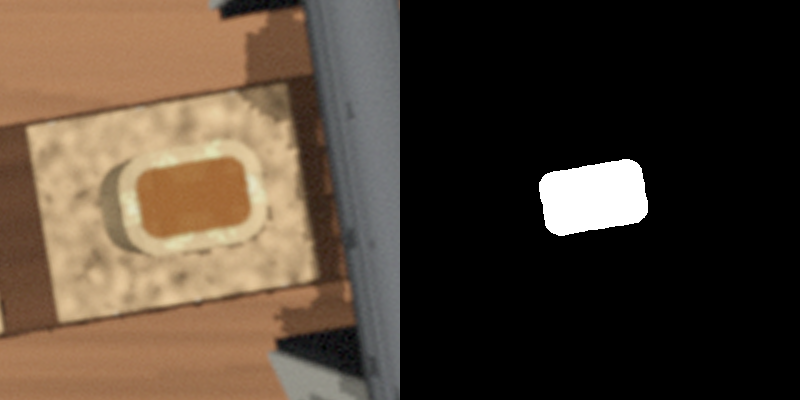

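All four formers stand in order on the pads, smallest next to the post. The sunglasses and the pink block are unchanged, and the arm is clear. Handing in.

```bash
python3 -c "
from h import *
arm.sign_off(); print(arm.observe()['clock'])"
```

```text
the job is handed in; nothing more can be done
the job is handed in; nothing more can be done
```

All four formers are on the rail in order of size: smallest on pad_a next to the brass post, then second, third, and the largest on pad_d. I handed the job in at about 26 s of the 99 s allowed; it reported no verdict.

- **Position:** averaged over the three cameras, the formers sit within about 2 mm of their pad centres. The smallest is about 1.7 mm off along the rail and the third about 1.6 mm off across it. The worst single reading was 2.6 mm, for the smallest in the scene camera.
- **Squareness:** close-up wrist views taken after each release put all four within 0.5° of the rail, lying lens up.
- **Disagreement:** the coarser fixed-camera views gave angle errors of up to about 3° for the smallest and 2° for the third. I trusted the close-ups.
- **Forces:** the highest reading was about 14 N, when setting down the third former.
- **One failed grasp:** the first try at the second former missed because I lifted before the fingers had closed. It moved the former by less than about 1 mm, and I measured it again before gripping it.
- **Left alone:** in the last pictures the sunglasses and the pink block look where they were at the start.

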